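Set a knife on a worn whetstone at the angle its dial gauge is marked for

TASK

A chef's knife with a dial angle gauge stuck to its blade lies on the wooden chopping board, its handle over the board's edge. Pick it up by the handle, lay the blade flat and square across the middle of the worn whetstone, then, keeping the cutting edge lightly and evenly on the stone, raise the spine until the gauge's swinging pointer settles on the marker preset on its rim. Finish while holding the knife there, still, with the edge resting on the stone; do not put it down or let go, and leave the other things where they stand.

Things in the scene. Friction and masses are not known exactly. Their poses are not given: they have to be found in the camera images.
- knife_grip (a point): Centre of the front part of the knife's black handle, the place to grip. Knife's axes: +y to the tip, -x to the cutting edge, +x to the spine, +z up, out of the blade side that carries the gauge. Handle with bolster: 26 mm wide (x -13 to 13 from here), 18 mm thick (z -9 to 9), y -84 to 36 mm.
- edge_mid (a point): Point on the knife's cutting edge, x -30, y 115, z -1 mm from knife_grip in the knife's axes: the part of the edge that should lie over the stone's middle line. Same axes as knife_grip.
- pointer (a joint): Swinging pointer of the gauge (black needle, weight below), a pendulum: its needle settles straight up, about 1.5 s after a movement. 0 when the knife lies level; grows (rad) as the spine is raised over the edge, equal to the angle of the blade; clockwise on the face, seen from the handle.
- marker (a joint): Steel marker tab on the dial's rim, preset 0.21 to 0.42 rad (12 to 24 degrees) from the dial's zero, same sense as the pointer. A stiff ring holds it where it is. The pointer is on the mark when both joints read the same.
- pointer_tip (a point): Tip of the needle, 26.5 mm from the dial's centre, its z axis along the needle. The gauge, a round dial of 66 mm on a magnetic foot, is fixed on the blade's upper side at y = 75 to 97 mm and rises 82 mm above it; dial centre at x -6, y 82, z 44 mm from knife_grip. Its white face looks to the handle (-y); needle and tab stand 3 mm proud of the rim there.
- marker_tip (a point): Inner tip of the marker tab, 27 mm from the dial's centre; its z axis is the tab's direction from the centre.
- stone_top (a point): Middle of the top face of the pale whetstone, fixed in a low wooden holder. x along the stone (205 mm), y across it (70 mm), z up. The top is worn hollow lengthwise: its middle is 45 mm above the worktop, both ends 3 mm higher, level across. The knife goes across it: knife's y along the stone's y, handle beyond the stone's -y side.
- knife: The knife, about 0.22 kg with its gauge, balancing near y = 50 mm. Origin 1 mm below knife_grip, in the plane of the blade's flat underside; same axes. Blade 2.2 mm thick, x -30 (cutting edge) to 14 mm (spine), y 34 to 199 mm; the edge is straight from y = 34 to 150 mm, then curves to the tip.
- stone: The whetstone in its holder; origin under its centre on the worktop, axes as stone_top. Holder 236 x 88 mm, base 18 mm high, end stops 32 mm high.
- board: Wooden chopping board, 200 x 180 mm (x, y), top 28 mm above the worktop, fixed; origin under its centre. The blade lies on it, the handle hangs free beyond its -y side, which begins about 40 mm from knife_grip towards the tip.
- mug_a: White mug with a leaf pattern, a bystander at the right.
- spice_a: Spice jar with a red cap, a bystander at the right front.
- spice_b: Spice jar with a dark cap, a bystander at the right front.
- tin_a: Low round food tin, 86 mm across and 40 mm high, a bystander behind the work.
- nozzle_bottle: White squeeze bottle with a long nozzle, a bystander at the right.

How it is judged (in metres and radians):
On the way, in this order (a step that is already met when the one before it is completed fails the run):
1. the knife is lifted off the board (contact force between knife and board below 0.05 N and contact force between the fingers and knife above 1 N and height (world z) of knife_grip above 0.06 m), for 0.2 s.
2. the blade lies flat across the stone (within 6 degrees of level, at least 0.2 N on the stone) (contact force between knife and stone above 0.2 N and value of joint pointer between -0.11 and 0.11 rad and x of edge_mid in the frame of stone_top between -0.09 and 0.09 m and y of edge_mid in the frame of stone_top between -0.04 and 0.04 m), for 0.2 s.
At the end, for the whole second after the job is handed in: The fingers still hold the knife, level along its length (5 deg), square across the stone (15 deg), edge resting on it (0.2 N or more; edge's middle within 40 mm of the stone's middle line, 90 mm of its middle lengthwise), pointer standing still on the marker within 3.4 deg (angle between the z axis of pointer_tip and the z axis of marker_tip, either way round below 0.06 rad and velocity of joint pointer between -0.2 and 0.2 rad/s and contact force between knife and stone above 0.2 N and x of edge_mid in the frame of stone_top between -0.09 and 0.09 m and y of edge_mid in the frame of stone_top between -0.04 and 0.04 m and z of edge_mid in the frame of stone_top below 0.005 m and angle between the y axis of knife_grip and the y axis of stone_top, either way round below 0.26 rad and angle between knife_grip's own y axis and vertical between 1.48 and 1.66 rad and angular speed of knife below 0.08 rad/s and contact force between the fingers and knife above 1 N and contact force between knife and board below 0.05 N and height (world z) of knife_grip above 0.035 m); the arm keeps its last pose, push and grip.
It fails at once if the knife is pressed hard on the stone (over 25 N) (contact force between knife and stone above 25 N).
It fails at once if the knife is dropped on the worktop (height (world z) of knife_grip below 0.014 m).
It fails at once if a bystander is shoved 3 cm or more (distance of any of mug_a, spice_a, spice_b, tin_a, nozzle_bottle from where it was at the start of the episode above 0.03 m).
It also fails if it takes over 54 s, if anything falls off the work surface, if the arm or the gripper's body presses on something with over 40 N, if the wrist force passes 120 N, or if a joint passes its speed limit or range.

ROBOT

A 6-joint arm with a two-finger parallel gripper is mounted at the origin on a cart in front of the work surface, level with it; the furniture and walls round the work are solid. World frame = base frame: x ahead of the robot, y to its left, z up, the work surface at z = 0. Lengths are in mm, angles in rad, forces in N, time in s.
With the tool pointing down it reaches from about 350 to 975 mm from the base axis. Payload 7.1 kg.
Tool frame: the origin (TCP) lies on the front face of the gripper's body, between the roots of the fingers; the fingertips stand 80 mm ahead of it and the grasp point (between the pads) lies 61 mm ahead of it (env.tips_ahead is the distance from the TCP to the fingertips, in mm); z points along the fingers, y is the line along which they close (so a half turn about z gives the same grasp; the last joint's range is limited). The gripper opens to 88 mm and grips with 3 to 60 N. Pads are 20 mm wide; open, the fingers measure 115 mm over their backs; the gripper's body (75 mm by 178 mm) begins 61 mm behind the grasp point.
Start: joints at [-1.275, 0.423, 1.63, -0, 1.089, -0.019], TCP at [193.534, -594.264, 302.675] pointing down, gripper open.
Joint ranges: [-3, 3], [-0.9, 2.11], [0.09, 2.58], [-1.31, 4.45], [0.11, 2.69], [-2.54, 2.54]. Speed limits (rad/s): [2.39, 2.39, 3.01, 3.14, 3.14, 3.14].

INTERFACE

Orientations are given as a unit quaternion [x, y, z, w].
In Python, from station import env, set_gripper, viewer, workorder gives the robot as it stands. Calls block until the motion is done:
- env.reach(position, orientation): joint-space move of the TCP to a pose.
- env.move_l(position, rot=None, rate=150, f_stop=None): straight line of the TCP; rot=None keeps the orientation; rate is the mean speed in mm/s. With f_stop (N) it stops when the force on the tool has changed by that much, and returns True; else False.
- env.move_joints(angles): joint-space move.
- set_gripper(opening): finger opening in mm; the grip force is fixed at half the most; returns when the fingers have stopped.
- env.hold(seconds).
- env.ik(position, orientation): joint angles nearest the present ones, or None.
- env.read_state(): the state.
- viewer.camera(name): name is "scene" or "top" or "wrist"; returns the picture (480x640x3 uint8, blue, green, red); there is no depth.
- viewer.camera_params(name): a dict with "fx", "fy", "cx", "cy" (pixels), "dist" ([k1, k2, p1, p2, k3] as OpenCV has them; the pictures are not rectified), "pose" (4x4, takes a point from camera to world coordinates); the wrist camera has in their place "tool_from_camera" (4x4, takes a point from camera to tool coordinates, whose origin is the TCP and whose axes are the flange's). Camera axes: x right, y up, looking along -z (the intrinsics and any distortion apply to the point x, -y, -z); pixel columns grow to the right and rows downward; lengths in mm; the calibration is good to about 2 mm. A picture is of the moment at which its call begins: read the wrist's pose just before it. camera_params takes no time and is no camera call.
A pose or a line that the arm cannot do raises env.IKError and nothing moves.
- workorder.sign_off(): hands the job in; it is judged then, once.
The state is a dict: "time_s": time; "qpos": joint angles; "dq": joint speeds; "tau": joint torques, N m; "tool_pos": TCP position; "orientation": TCP orientation; "force": force on the tool from outside, world axes, zero at the start; "wrist_torque": the same for the moment, N m; "width": finger opening in mm; "grip_force": force on a finger pad.
Only numpy, scipy, OpenCV 4.12 (cv2) and the standard library are available. Lean on these libraries where they do the work, as an engineer would, in place of code of your own. Each camera call takes 0.05 s, during which the arm holds its last target. There are 200 camera calls.

## Working session

There is one attempt and no reset: what is moved stays moved. The work goes in short steps, each a Python script; the robot and the scene stay as the last script left them, time stands still between calls to the robot, and variables do not carry over. Pictures are saved under pics/ and viewed, at most 10 in all, crops included, and the job is handed in when it is done.

```bash
ls; mkdir -p pics; python3 - <<'E'
from station import env, set_gripper, viewer, workorder
import cv2, numpy as np
for n in ["scene","top"]:
    cv2.imwrite(f"pics/{n}0.png", viewer.camera(n)); p=viewer.camera_params(n); print(n,{k:np.round(v,4).tolist() for k,v in p.items() if k!='name'})
print({k:np.round(v,4).tolist() for k,v in viewer.camera_params("wrist").items()})
print(env.read_state())
E
```

```text
pics
scene {'fx': 528.6636, 'fy': 528.6636, 'cx': 325.386, 'cy': 239.9716, 'dist': [-0.0642, 0.0, 0.0, 0.0, 0.0], 'pose': [[-0.8891, 0.2094, -0.407, 39.8776], [-0.4574, -0.4371, 0.7744, 750.8027], [-0.0157, 0.8747, 0.4844, 616.7942], [0.0, 0.0, 0.0, 1.0]]}
top {'fx': 555.046, 'fy': 555.046, 'cx': 325.7261, 'cy': 247.431, 'dist': [-0.0218, 0.0, 0.0, 0.0, 0.0], 'pose': [[-0.0217, 0.998, -0.0594, 396.6803], [-0.9998, -0.0216, 0.0017, -133.7309], [0.0004, 0.0595, 0.9982, 1269.2611], [0.0, 0.0, 0.0, 1.0]]}
{'fx': 375.2444, 'fy': 375.2444, 'cx': 315.9569, 'cy': 241.328, 'dist': [-0.0601, 0.0, 0.0, 0.0, 0.0], 'tool_from_camera': [[0.0007, 0.9696, 0.2446, 66.2661], [1.0, -0.0007, -0.0002, -1.4261], [-0.0, 0.2446, -0.9696, -83.3018], [0.0, 0.0, 0.0, 1.0]]}
{'time_s': 0.1, 'qpos': array([-1.27498101e+00,  4.23774889e-01,  1.63057580e+00,  6.51511323e-06,
        1.08864087e+00, -1.90373063e-02]), 'dq': array([-0.0005113 , -0.00215016, -0.00094053,  0.00025686, -0.00050767,
        0.00011305]), 'tau': array([ 3.01879454e-04, -5.45614707e+01, -2.74323481e+01,  6.45539956e-02,
        1.88339112e-02, -3.24895575e-05]), 'tool_pos': array([ 193.43887817, -593.90635075,  301.98767699]), 'orientation': array([ 9.87634044e-01,  1.56775336e-01, -9.36297162e-05, -6.93159063e-04]), 'force': array([-0.15043266,  0.79083695, -0.52010101]), 'wrist_torque': array([ 0.00168044,  0.00437473, -0.01845148]), 'grip_force': 0.0, 'width': 87.76989707846528}
```

View pics/top0.png

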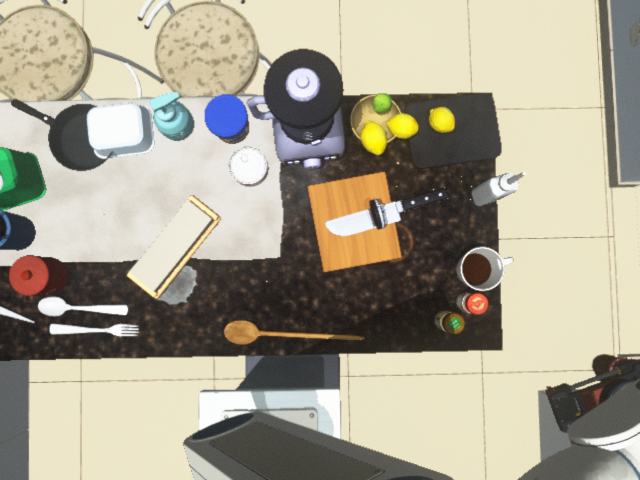

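View pics/scene0.png

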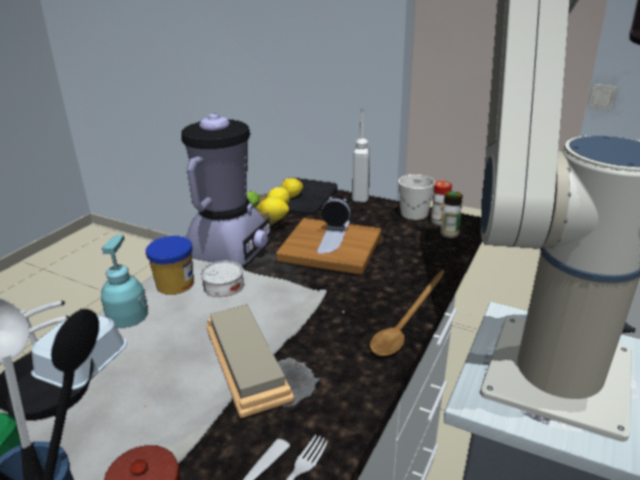

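```bash
cat > h.py <<'E'
from station import env, set_gripper, viewer, workorder
import cv2, numpy as np
from scipy.spatial.transform import Rotation as R
def toolpose():
    s=env.read_state(); T=np.eye(4); T[:3,:3]=R.from_quat(s['orientation']).as_matrix(); T[:3,3]=s['tool_pos']; return T
def cam(n,T=None):
    p=viewer.camera_params(n)
    K=np.array([[p['fx'],0,p['cx']],[0,p['fy'],p['cy']],[0,0,1.]])
    P=np.array(p['pose']) if n!='wrist' else T@np.array(p['tool_from_camera'])
    return K,np.array(p['dist']),P
def unproj(c,uv,p0,n=(0,0,1)):
    "pixels -> points on the plane through p0 with normal n"
    K,d,P=c; q=cv2.undistortPoints(np.array(uv,float).reshape(-1,1,2),K,d).reshape(-1,2)
    D=np.c_[q[:,0],-q[:,1],-np.ones(len(q))]@P[:3,:3].T; o=P[:3,3]; n=np.array(n,float)
    return o+D*(((np.array(p0)-o)@n)/(D@n))[:,None]
def proj(c,X):
    K,d,P=c; x=(np.array(X,float).reshape(-1,3)-P[:3,3])@P[:3,:3]*[1,-1,-1]
    return cv2.projectPoints(x,np.zeros(3),np.zeros(3),K,d)[0].reshape(-1,2)
def lookat(pos,target,up):
    "tool pose putting the wrist camera at pos looking at target"
    z=np.array(pos,float)-target; z/=np.linalg.norm(z); x=np.cross(up,z); x/=np.linalg.norm(x)
    C=np.eye(4); C[:3,:3]=np.c_[x,np.cross(z,x),z]; C[:3,3]=pos
    T=C@np.linalg.inv(np.array(viewer.camera_params('wrist')['tool_from_camera']))
    return T[:3,3],R.from_matrix(T[:3,:3]).as_quat()
def snap(name):
    T=toolpose(); cv2.imwrite(f'pics/{name}.png',viewer.camera('wrist')); np.save(f'pics/{name}.npy',T)
E
python3 - <<'E'
from h import *
c=cam('top')
k=unproj(c,[[327,230],[445,193]],[0,0,29]); print('knife tip,end',k)
y=(k[0]-k[1]);y/=np.linalg.norm(y); g=k[1]+84*y; print('len',np.linalg.norm(k[0]-k[1]),'grip',g,'y',y)
print('stone',unproj(c,[[191,197],[219,214],[155,297],[128,278],[174,246]],[0,0,46]))
print('bottle',unproj(c,[[480,197]],[0,0,0]))
dial=g+82*y+[0,0,44]
for el in (50,55,60):
  for d in (280,330):
    e=np.radians(el); pos=dial-y*d*np.cos(e)+np.array([0,0,d*np.sin(e)])
    for s in (1,-1):
        p,q=lookat(pos,dial-20*y*0,s*np.array(-y)); j=env.ik(p,q)
        print(el,d,s,p.round(),None if j is None else np.round(j,2), R.from_quat(q).as_matrix()[:,2].round(2))
E
```

```text
knife tip,end [[ 509.6266362  -139.49661943   29.        ]
 [ 587.61276679 -407.30786337   29.        ]]
len 278.9349367564269 grip [ 564.12759478 -326.65771337   29.        ] y [-0.27958538  0.96012083  0.        ]
stone [[588.29163951 161.2124868   46.        ]
 [548.90395711  99.24251426  46.        ]
 [368.41115889 242.25326117  46.        ]
 [411.42676326 301.89612814  46.        ]
 [479.96793069 199.63733074  46.        ]]
bottle [[ 581.10989167 -494.32930331    0.        ]]
50 280 1 [ 563. -329.  241.] [-0.64  0.66  1.43  0.27  1.42  2.13] [-0.12  0.42 -0.9 ]
50 280 -1 [ 585. -393.  185.] [-0.75  0.99  1.09  0.46  1.9  -1.07] [-0.23  0.78 -0.59]
50 330 1 [ 572. -360.  280.] [-0.67  0.66  1.34  0.26  1.52  2.13] [-0.12  0.42 -0.9 ]
50 330 -1 [ 594. -424.  223.] [-0.76  0.99  1.    0.46  1.99 -1.04] [-0.23  0.78 -0.59]
55 280 1 [ 559. -315.  248.] [-0.61  0.61  1.49  0.23  1.34  2.16] [-0.1   0.34 -0.93]
55 280 -1 [ 582. -383.  198.] [-0.73  0.93  1.15  0.42  1.82 -1.07] [-0.21  0.73 -0.65]
55 330 1 [ 567. -342.  289.] [-0.64  0.6   1.41  0.22  1.43  2.16] [-0.1   0.34 -0.93]
55 330 -1 [ 590. -410.  239.] [-0.75  0.92  1.06  0.42  1.91 -1.05] [-0.21  0.73 -0.65]
60 280 1 [ 555. -300.  253.] [-0.58  0.56  1.55  0.19  1.25  2.2 ] [-0.08  0.26 -0.96]
60 280 -1 [ 579. -372.  210.] [-0.71  0.87  1.21  0.39  1.74 -1.07] [-0.19  0.67 -0.72]
60 330 1 [ 562. -324.  297.] [-0.6   0.54  1.47  0.18  1.35  2.2 ] [-0.08  0.26 -0.96]
60 330 -1 [ 586. -396.  253.] [-0.73  0.85  1.13  0.39  1.83 -1.05] [-0.19  0.67 -0.72]
```

```bash
python3 - <<'E'
from h import *
y=np.array([-0.2796,0.9601,0]); g=np.array([564.1,-326.7,29]); dial=g+82*y+[0,0,44]
e=np.radians(50); pos=dial-y*330*np.cos(e)+np.array([0,0,330*np.sin(e)])
env.reach(*lookat(pos,dial-45*y,-y)); env.hold(0.3); snap('w1'); print(env.read_state()['time_s'])
E
```

```text
2.325
```

View pics/w1.png

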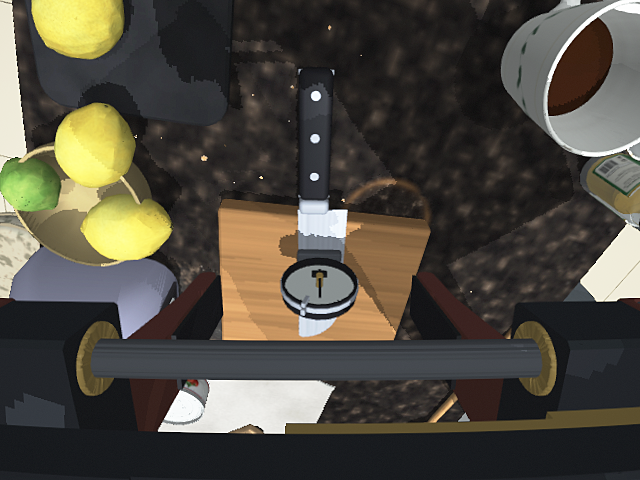

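```bash
python3 - <<'E'
import cv2
im=cv2.imread('pics/w1.png')[250:325,270:370]
cv2.imwrite('pics/c1.png',cv2.resize(im,None,fx=8,fy=8,interpolation=cv2.INTER_CUBIC))
E
```

```text
(no output)
```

View pics/c1.png

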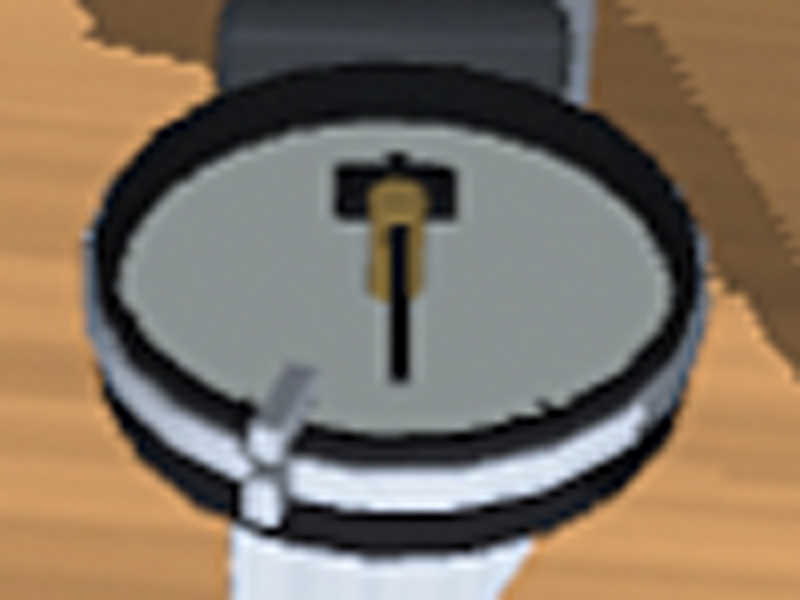

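```bash
python3 - <<'E'
from h import *
c=cam('wrist',np.load('pics/w1.npy'))
k=unproj(c,[[316,69],[316,96],[315.3,139],[314.3,177],[313.8,213]],[0,0,38]); print(k)
y=k[4]-k[0]; print('len (120?)',np.linalg.norm(y)); y/=np.linalg.norm(y)
print('y',y,'from back',k[0]+84*y,'from front',k[4]-36*y)
g=(k[0]+84*y+k[4]-36*y)/2; g[2]=29; x=np.cross(y,[0,0,1])
for off in (71,72,74):
  q=unproj(c,[[319.9,297.5],[307.5,296.25],[302.8,303.8]],g+off*y,y)
  l=np.c_[(q-g)@x,(q-g)@y,q[:,2]-29]; ctr=l[0]-[0,0,26.5]
  d=l[1]-ctr; t=l[2]-l[1]
  print(l.round(1).tolist(),'ang',np.arctan2(d[0],d[2]),np.hypot(d[0],d[2]),'tab dir',np.arctan2(t[0],t[2]))
E
```

```text
[[ 586.06809959 -409.52620895   38.        ]
 [ 580.84345458 -391.5539089    38.        ]
 [ 572.27838183 -360.12893933   38.        ]
 [ 564.12387555 -328.99988855   38.        ]
 [ 555.11279411 -296.1346409    38.        ]]
len (120?) 117.54096580223914
y [-0.26335759  0.96469828  0.        ] from back [ 563.94606203 -328.49155307   38.        ] from front [ 564.59366735 -330.86377914   38.        ]
[[-5.6, 71.0, 78.2], [4.0, 71.0, 76.9], [7.5, 71.0, 85.6]] ang 0.36549750411359055 27.02767867269173 tab dir 0.37691244027762155
[[-5.6, 72.0, 77.1], [4.1, 72.0, 75.8], [7.5, 72.0, 84.5]] ang 0.367274780711807 27.039280019590375 tab dir 0.37691244027761905
[[-5.7, 74.0, 74.9], [4.1, 74.0, 73.6], [7.6, 74.0, 82.3]] ang 0.3708247345508809 27.062738610488836 tab dir 0.3769124402776315
```

```bash
cat >> h.py <<'E'
def tool(y,a=0.,s=-1):
    "tool rotation for knife heading y (horizontal), spine raised by a; tool x along s*y"
    y=np.array(y,float); y/=np.linalg.norm(y); x=np.cross(y,[0,0,1.])
    K=R.from_rotvec(-a*y).as_matrix()@np.c_[x,y,[0,0,1.]]
    return K, R.from_matrix(np.c_[s*K[:,1],s*K[:,0],-K[:,2]]).as_quat()
GY=np.array([-0.2634,0.9647,0]); G=np.array([564.2,-329.7,29.])
SY=np.array([0.621,0.784,0]); S=np.array([479.3,201.2,45.])
def stonepose(a,dz=0.,s=-1,y=SY,pt=(-30,115,-1),at=S):
    "TCP pose with edge_mid at stone middle + dz"
    K,q=tool(y,a,s); g=np.array(at)+[0,0,dz]-K@np.array(pt,float); return g+61*K[:,2],q
E
python3 - <<'E'
from h import *
f=lambda j: None if j is None else np.round(j,2)
for s in (-1,1):
    q=tool(GY,0,s)[1]
    print(s,q.round(3),f(env.ik(G+[0,0,61],q)),f(env.ik(G+[0,0,200],q)))
    for a,dz in ((0,120),(0,0),(.2,0),(.37,0)): p,q=stonepose(a,dz,s); print(a,p.round(),f(env.ik(p,q)))
E
```

```text
-1 [ 0.795 -0.607 -0.     0.   ] [-0.55  0.74  1.65 -0.    0.75  2.33] [-0.55  0.55  1.61 -0.    0.98  2.33]
0 [431.  92. 227.] [ 0.18  0.28  2.08 -0.    0.79 -2.29]
0 [431.  92. 107.] [ 0.18  0.52  2.13 -0.    0.49 -2.29]
0.2 [421. 100. 112.] [ 0.29  0.5   2.2  -0.47  0.37 -1.74]
0.37 [412. 108. 114.] [ 0.4   0.5   2.25 -1.03  0.38 -1.11]
1 [ 0.607  0.795  0.    -0.   ] [-0.55  0.74  1.65 -0.    0.75 -0.81] [-0.55  0.55  1.61 -0.    0.98 -0.81]
0 [431.  92. 227.] [ 0.18  0.28  2.08 -0.    0.79  0.85]
0 [431.  92. 107.] [ 0.18  0.52  2.13 -0.    0.49  0.85]
0.2 [421. 100. 112.] [ 0.29  0.5   2.2  -0.47  0.37  1.4 ]
0.37 [412. 108. 114.] [ 0.4   0.5   2.25 -1.03  0.38  2.04]
```

```bash
python3 - <<'E'
from h import *
q=tool(GY,0,1)[1]
env.reach(G+[0,0,200],q); env.move_l(G+[0,0,61],rate=120); env.hold(.2)
s=env.read_state(); print(s['time_s'],s['tool_pos'],s['force'])
set_gripper(15); s=env.read_state(); print(s['width'],s['grip_force'],s['force'],s['wrist_torque'])
env.move_l(G+[0,0,61+130],rate=100); env.hold(1.5); s=env.read_state(); print(s['time_s'],s['width'],s['grip_force'],s['force'],s['wrist_torque']); snap('w2')
E
```

```text
6.3417 [ 564.5051861  -329.88790315   90.74043707] [-0.00628255 -0.22828967 -0.69142917]
25.893069758771965 29.936952888965607 [-0.16553845 -0.19648448 -0.3206646 ] [-0.04763966 -0.18354382  0.00461388]
10.2667 25.83821295943401 29.93694394826889 [ 0.88690168  0.36668204 -2.37236255] [-0.07205567 -0.15591437  0.01075112]
```

View pics/w2.png

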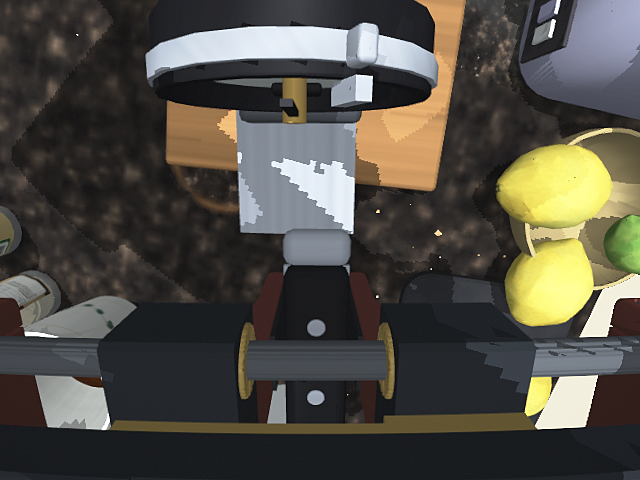

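The knife is held squarely. The wrist camera shows the needle tip at (288,104) and the tab at (350,92), so I can use it for feedback at the stone.

```bash
python3 - <<'E'
from h import *
p,q=stonepose(0,120,1); env.reach(p,q)
p,_=stonepose(0,25,1); env.move_l(p,rate=100); env.hold(1.2)
s=env.read_state(); print(s['time_s'],s['force'],s['wrist_torque'],s['tool_pos']-p)
p,_=stonepose(0,-6,1); print(env.move_l(p,rate=8,f_stop=2))
s=env.read_state(); print(s['time_s'],s['force'],s['wrist_torque'],s['tool_pos']-p)
env.hold(1); s=env.read_state(); print(s['time_s'],s['force'],s['wrist_torque'],s['tool_pos']-p); snap('w3')
cv2.imwrite('pics/top3.png',viewer.camera('top')[130:350,80:330].repeat(2,0).repeat(2,1))
E
```

```text
14.2417 [-0.41358627 -0.66748219 -2.87571674] [-0.11518766  0.00127511  0.03063167] [-0.0066159   0.0006454   0.00372409]
True
16.95 [ 0.15678745 -0.09805214  2.20382778] [ 0.10786759 -0.29439512 -0.01947055] [ 1.59021117e-02 -3.65296685e-03  5.97653102e+00]
17.95 [2.45957139 1.37731064 2.68290379] [ 0.37734131 -0.74274373 -0.09297261] [-0.45145644 -0.11930135  5.73885475]
```

View pics/w3.png

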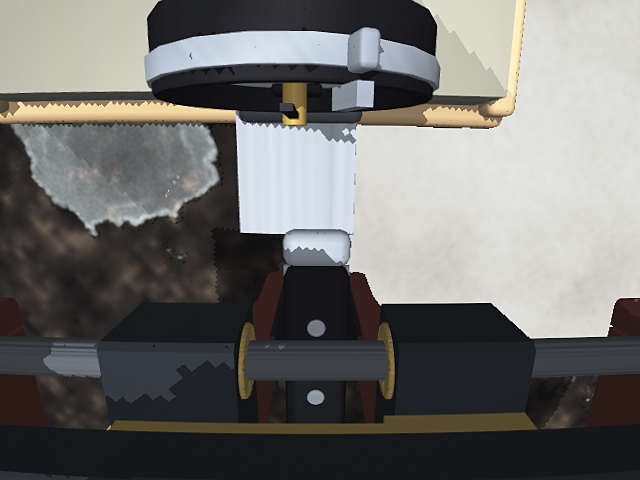

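View pics/top3.png

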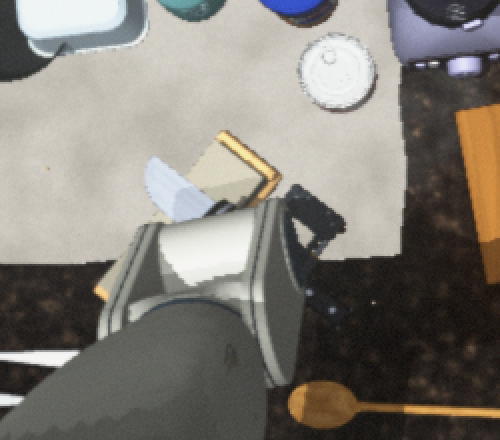

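```bash
python3 - <<'E'
from h import *
M=0.37
for a in np.linspace(0,M,8)[1:]:
    p,q=stonepose(a,0.3,1); env.move_l(p,q,rate=25,f_stop=8)
    s=env.read_state(); print(round(s['time_s'],2),round(a,3),s['force'].round(2),(s['tool_pos']-p).round(2))
env.hold(2); s=env.read_state(); print(s['time_s'],s['force'],s['wrist_torque'].round(3),s['width'],(s['tool_pos']-p).round(2)); snap('w4')
E
```

```text
18.35 0.053 [-1.46 -0.17 -0.71] [-1.64 -0.17 -0.48]
18.64 0.106 [-0.82  1.07 -1.83] [-0.75 -0.08 -0.34]
18.93 0.159 [-0.11 -0.96 -2.76] [-0.3  -0.04 -0.21]
19.23 0.211 [ 0.02 -0.   -1.63] [-0.08 -0.02 -0.14]
19.54 0.264 [ 0.5   0.63 -2.24] [ 0.02  0.02 -0.1 ]
19.85 0.317 [-0.45 -0.23 -1.97] [ 0.04  0.04 -0.09]
20.16 0.37 [-0.16  0.04 -2.23] [ 0.03  0.04 -0.09]
22.1583 [-0.46545674 -0.22510537 -1.49646428] [ 0.083  0.293 -0.03 ] 25.82327354796093 [-0.01  0.01  0.  ]
```

View pics/w4.png

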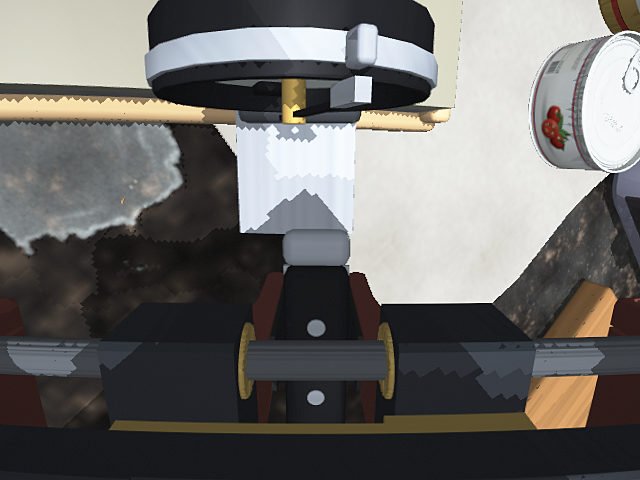

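```bash
cat >> h.py <<'E'
def favg(n=10):
    F=[]
    for _ in range(n): env.hold(.05); s=env.read_state(); F.append(np.r_[s['force'],s['wrist_torque']])
    return np.mean(F,0).round(2)
E
python3 - <<'E'
from h import *
print(favg())
p,_=stonepose(.37,-4,1); print(env.move_l(p,rate=5,f_stop=2.5)); s=env.read_state(); print(s['tool_pos']-p)
env.hold(1.5); print(favg(14)); s=env.read_state(); print(s['time_s'],s['tool_pos']-p, R.from_quat(s['orientation']).as_matrix()[2].round(3)); snap('w5')
im=cv2.imread('pics/w5.png')[60:135,260:400]
cv2.imwrite('pics/c5.png',cv2.resize(im,None,fx=5.5,fy=5.5,interpolation=cv2.INTER_CUBIC))
# predicted tips in the picture for various angles
K,q=tool(SY,.37,1); T=toolpose(); Kr=T[:3,:3]@np.array([[0,1,0],[1,0,0],[0,0,-1.]])
g=T[:3,3]+61*T[:3,2]; c=cam('wrist',T)
for a in (.31,.34,.37,.40,.43): print(a,proj(c,g+Kr@np.array([-6+26.5*np.sin(a),73,44+26.5*np.cos(a)])).round(1))
E
```

```text
[ 0.09 -0.17 -1.83  0.07  0.24 -0.01]
True
[-0.0415547  -0.06896619  2.84173716]
[ 2.16  1.54  1.83  0.47 -0.44 -0.02]
25.35 [-0.393488   -0.18903912  2.65311012] [-0.001  0.361 -0.932]
0.31 [[331.1 115.9]]
0.34 [[334.9 116. ]]
0.37 [[338.7 116.1]]
0.4 [[342.4 116.3]]
0.43 [[346.  116.4]]
```

View pics/c5.png

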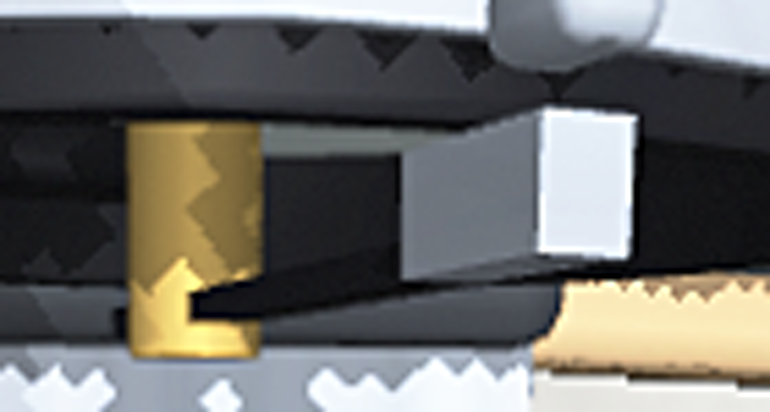

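The needle now runs in line with the tab: marker about 0.375 rad, blade 0.37 rad. The edge rests on the stone with about 4 N and the knife is still, so I'm handing in.

```bash
python3 - <<'E'
from h import *
print(favg(6), env.read_state()['time_s']); print(workorder.sign_off())
E
```

```text
[ 2.36  1.49  2.06  0.46 -0.44 -0.  ] 25.7
the job is handed in; nothing more can be done
None
```

I handed the job in at 25.7 s with the knife held still across the stone, edge resting with about 4 N and blade raised about 0.37 rad against a measured marker of about 0.375 rad; the judge's verdict was not returned.

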